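# Roll the lipping home on a panel edge

## Task

Take the hand roller from its rest and roll the wooden lipping down onto the edge of the clamped panel, starting at the end with the stop block and working along to the open end, until every piece is fully home all the way along. Use firm, steady pressure through the roller alone, around 15 N and never more than 40 N, then put the roller back upright in its rest and leave everything else on the bench alone.

Things in the scene. Friction and masses are not known exactly. Their poses are not given: they have to be found in the camera images.
- stand: Fixed clamping stand: plywood base 130 x 230 mm; two pairs of dark cheeks, tops 70 mm above the bench, black knobs toward -x, hold a 20 mm panel upright on edge. Origin: centre of the base's underside; z up, y along the panel. On the panel's upper edge, in the plane x = 0, seven wooden lipping pieces in a row fill y = -105 to 105 mm; each is 30 long, 24 wide, 10 mm thick, top 3 to 4 mm above home.
- stop_end (a point): Point of the stand below the lipping's end at the stop block, 70 mm above the bench, (0, -105, 70) mm in the stand's frame, axes as the stand's. The dark stop block (10 mm long) is fixed on the panel's end just beyond it, its top lower than the lipping. Each piece needs about 5 N to slide down, stays where it is left and meets a hard stop when home; the panel does not give.
- open_end (a point): Point of the stand below the lipping's open end, at (0, 105, 70) mm in the stand's frame. How the panel is clamped is NOT measured: the lipping's top, once home, is anywhere from 92 to 108 mm above the bench at mid-length, and slopes along y by up to 0.03 rad either way (3.2 mm more or less at each end), so its height must be felt.
- roller: Loose hand roller, 0.22 to 0.36 kg. Origin: lowest point of the wheel; z up the handle. Black wheel 32 mm diameter, 28 wide, axle along x at z = 16: rolls along its y (either way round alike). Fork 39 mm over all in x, 22 in y, from z = 7. Steel shoulder plate 64 (x) x 56 (y) at z = 38 to 44. Dark wood handle 26 x 26 mm, flats facing x and y, z = 44 to 100 (top button to 102).
- rest: Fixed wooden rest: origin at the centre of its underside, z up. Walls 76 (x) x 68 (y) mm outside, tops 44 mm above the bench, round a pocket 48 (x) x 40 (y) mm. The roller hangs upright in it, wheel and fork in the pocket, shoulder plate on the wall tops: its origin is then on the rest's axis, 6 mm above the bench, its x along the rest's x (half a turn does not matter).
- roller_wheel (a joint): Angle of the roller's wheel about its axle, rad; turns freely and without limit either way, starts near 0; rolling 16 mm turns it 1 rad.
- strip_0 (a joint): How far the first (at the stop block) lipping piece (centre at y = -90 mm in the stand's frame) has been pressed down: 0 = 4 mm proud, 0.004 = home against the panel's edge; it slides square to the panel's edge, and starts between 0 and 0.001.
- strip_1 (a joint): How far the second lipping piece (centre at y = -60 mm in the stand's frame) has been pressed down: 0 = 4 mm proud, 0.004 = home against the panel's edge; it slides square to the panel's edge, and starts between 0 and 0.001.
- strip_2 (a joint): How far the third lipping piece (centre at y = -30 mm in the stand's frame) has been pressed down: 0 = 4 mm proud, 0.004 = home against the panel's edge; it slides square to the panel's edge, and starts between 0 and 0.001.
- strip_3 (a joint): How far the fourth (middle) lipping piece (centre at y = 0 mm in the stand's frame) has been pressed down: 0 = 4 mm proud, 0.004 = home against the panel's edge; it slides square to the panel's edge, and starts between 0 and 0.001.
- strip_4 (a joint): How far the fifth lipping piece (centre at y = 30 mm in the stand's frame) has been pressed down: 0 = 4 mm proud, 0.004 = home against the panel's edge; it slides square to the panel's edge, and starts between 0 and 0.001.
- strip_5 (a joint): How far the sixth lipping piece (centre at y = 60 mm in the stand's frame) has been pressed down: 0 = 4 mm proud, 0.004 = home against the panel's edge; it slides square to the panel's edge, and starts between 0 and 0.001.
- strip_6 (a joint): How far the seventh (at the open end) lipping piece (centre at y = 90 mm in the stand's frame) has been pressed down: 0 = 4 mm proud, 0.004 = home against the panel's edge; it slides square to the panel's edge, and starts between 0 and 0.001.
- sanding_block: Cork sanding block, 60 x 97 x 26 mm, a loose bystander on the bench to be left alone; origin at the centre of its underside.
- tin: Round lidded tin, 69 mm across, 59 mm high, a loose bystander on the bench to be left alone; origin at the centre of its underside.
- pencil: Pencil, 174 mm long, a loose bystander on the bench to be left alone; origin at the centre of its underside.
- stick: Short wooden stick, 22 x 110 x 20 mm, a loose bystander on the bench to be left alone; origin at the centre of its underside.
- cutout: Flat wooden bird cutout, 71 x 110 x 9 mm, a loose bystander on the bench to be left alone; origin at the centre of its underside.

How it is judged:
On the way, in this order (a step that is already met when the one before it is completed fails the run):
1. the piece nearest the stop block is pressed home while the last three pieces at the open end still stand proud (value of joint strip_0 above 0.003 m and value of joint each of strip_4, strip_5, strip_6 below 0.003 m), for 0.05 s.
2. the sixth piece is pressed home too, and the wheel has rolled along the strip (turned at least 5 rad, about 80 mm, from its start, either way) (value of joint strip_5 above 0.003 m and (value of joint roller_wheel above 5 rad or value of joint roller_wheel below -5 rad)), for 0.05 s.
At the end, for the whole second after the job is handed in: All seven lipping pieces are within 1 mm of home (pressed at least 3 mm of 4), and the roller hangs at rest upright (within 0.08 rad) in its rest, released, its origin within 9 mm of the rest's axis and its shoulder plate down on the walls (origin less than 10 mm above the bench) (value of joint each of strip_0, strip_1, strip_2, strip_3, strip_4, strip_5, strip_6 above 0.003 m and horizontal distance between roller and rest below 0.009 m and z of roller in the frame of rest below 0.01 m and angle between roller's own z axis and vertical below 0.08 rad and linear speed of roller below 0.02 m/s); the robot touches nothing.
It fails at once if the roller pushes on the lipping, panel or stand with more than 40 N (contact force between roller and stand above 40 N).
It fails at once if the fingers or arm press on the lipping, panel or stand (more than 2 N) (contact force between any of the fingers, the arm and stand above 2 N).
It fails at once if a bystander is moved by more than 20 mm (distance of any of sanding_block, tin, pencil, stick, cutout from where it was at the start of the episode above 0.02 m).
It also fails if it takes over 67 s, if anything falls off the work surface, if the arm or the gripper's body presses on something with over 40 N, if the wrist force passes 120 N, or if a joint passes its speed limit or range.

## Robot

A 6-joint arm with a two-finger parallel gripper is mounted at the origin on the work surface; the furniture and walls round the work are solid. World frame = base frame: x ahead of the robot, y to its left, z up, the work surface at z = 0. Lengths are in m, angles in rad, forces in N, time in s.
With the tool pointing down it reaches from about 0.35 to 0.925 m from the base axis. Payload 6.4 kg.
Tool frame: the origin (TCP) lies midway between the tips of the shut fingers; the grasp point (between the pads) lies 19 mm behind it (ctrl.tcp_to_grasp is the distance from the TCP to the grasp point, in m); z points along the fingers, x is the direction in which the jaws open and shut, and the axes are right-handed (so a half turn about z gives the same grasp; the last joint's range is limited). The gripper opens to 94 mm and grips with 3 to 60 N. Pads are 16 mm wide; open, the fingers measure 119 mm over their backs; the gripper's body (75 mm by 177 mm) begins 78 mm behind the grasp point.
Start: joints at [1.103, 0.245, 1.558, -0, 1.339, -0.174], TCP at [0.188, 0.622, 0.205] pointing down, gripper open.
Joint ranges: [-3.13, 3.13], [-1.02, 2.26], [0.13, 2.54], [-0.95, 4.09], [0.21, 2.88], [-2.74, 2.74]. Speed limits (rad/s): [2.57, 2.57, 3.14, 3.14, 3.14, 3.14].

## Interface

Orientations are given as a rotation vector (axis times angle).
In Python, from station import ctrl gives the robot as it stands.
- The arm moves only by the tool carry_out, never from a script. Its argument "motion" is a list that holds one entry, the list of rows, each a list of 5 numbers: the gripper command: -1 is fully open, 1 is shut, values between are in proportion, then the shift along the tool's x, y, z in m, then the turn about the tool's z in rad. A call has 1 to 8 rows; each row is the pose to reach, as a shift and turn from the pose commanded when the call began, along the tool's axes at that moment; what a row does not reach only later rows make up. A row lasts 1/8 s, in which the tool goes at most 62.5 mm and 10.7 degrees, less where a joint would pass 70% of its speed; a pose out of reach is approached as far as the arm can. A call with a gripper value outside its range is refused whole. The fingers move at their own pace and stop on an object; the grip force is fixed at half the most. Time passes only in rows, so rows that repeat a pose let the fingers close. It gives the time, the measured TCP pose, the force and the opening at its end, in the units of the state.
- ctrl.state(): the state, without advancing time (a new reading comes with each control period).
- ctrl.grab_frame(name): name is "scene" or "top" or "wrist"; returns a dict with "color" (400x640x3 uint8, red, green, blue), "fx", "fy", "cx", "cy" (pixels), "rvec" (rotation vector, rad) and "tvec" (3), from world to camera coordinates, as OpenCV has them; the wrist camera has in their place "tool_from_camera" (4x4, takes a point from camera to tool coordinates, whose origin is the TCP and whose axes are the tool frame's). Camera axes: x right, y down, z forward; pixel columns grow to the right and rows downward; lengths in m; the calibration is good to about 2 mm. A picture is of the moment at which its call begins: read the wrist's pose just before it. There is no depth.
- ctrl.close_job(): hands the job in, once; it reports no verdict.
The state is a dict: "time": time; "joint_positions": joint angles; "qvel": joint speeds; "joint_efforts": joint torques, N m; "ee_pos": TCP position; "tool_rot": TCP orientation; "ft_force": force on the tool from outside, world axes, zero at the start; "moment": the same for the moment, N m; "gripper_width": finger opening in m.
Only numpy, scipy, OpenCV 4.12 (cv2) and the standard library are available. Lean on these libraries where they do the work, as an engineer would, in place of code of your own. Each camera call takes 0.05 s, during which the arm holds its last target.

## Working session

There is one attempt and no reset: what is moved stays moved. The work goes in short steps, Python scripts to look and compute and a tool call to move; the robot and the scene stay as the last step left them, time stands still between calls to the robot, and variables do not carry over. Pictures are saved under pics/ and viewed, and the job is handed in when it is done.

Besides the shell and the picture viewer there is one more tool, called as name(argument=value, ...), one argument or row to a line, values as JSON. carry_out: Moves the arm, as the interface text tells. Its arguments: {"type":"object","properties":{"motion":{"type":"array","items":{"type":"array","items":{"type":"array","items":{"type":"number"}}}}},"required":["motion"]}

```bash
ls; mkdir -p pics; python3 - <<'E'
from station import ctrl
import cv2,numpy as np
np.set_printoptions(precision=4,suppress=True)
s=ctrl.state()
for k,v in s.items(): print(k,v)
print(ctrl.tcp_to_grasp)
for n in ("scene","top","wrist"):
    f=ctrl.grab_frame(n)
    cv2.imwrite(f"pics/{n}0.png",f["color"][:,:,::-1])
    print(n,{k:v for k,v in f.items() if k!="color"})
    np.savez(f"pics/{n}0.npz",**f)
E
```

```text
pics
time 0.0
joint_positions [ 1.1029  0.2458  1.559  -0.      1.3387 -0.1741]
qvel [ 0.0007  0.0009  0.0001 -0.0013  0.0015  0.0003]
joint_efforts [ -0.0005 -41.583  -31.4606   0.0684   0.0331  -0.0002]
ee_pos [0.188  0.6216 0.2044]
tool_rot [ 2.522   1.8718 -0.0026]
ft_force [-0.1258 -0.6742  0.434 ]
moment [-0.0066 -0.0167 -0.0149]
gripper_width 0.0938149947904165
0.0188
scene {'fx': 436.60752329059693, 'fy': 436.60752329059693, 'cx': 321.3806631508617, 'cy': 204.33132477344648, 'rvec': array([ 2.1139, -0.9114,  0.4151]), 'tvec': array([-0.3073,  0.2992,  0.824 ])}
top {'fx': 492.76809033071225, 'fy': 492.76809033071225, 'cx': 319.7921981250264, 'cy': 199.84212706226913, 'rvec': array([ 2.1514, -2.1766,  0.117 ]), 'tvec': array([-0.0009,  0.4849,  1.368 ])}
wrist {'fx': 321.59208908091864, 'fy': 321.59208908091864, 'cx': 316.21074079333243, 'cy': 195.9941073820517, 'tool_from_camera': array([[ 1.    ,  0.0006,  0.0001,  0.0007],
       [-0.0006,  0.9629,  0.2699, -0.0786],
       [ 0.    , -0.2699,  0.9629, -0.179 ],
       [ 0.    ,  0.    ,  0.    ,  1.    ]])}
```

View pics/scene0.png

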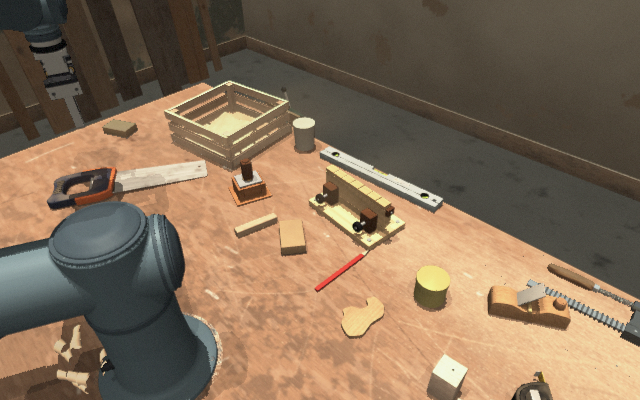

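View pics/top0.png

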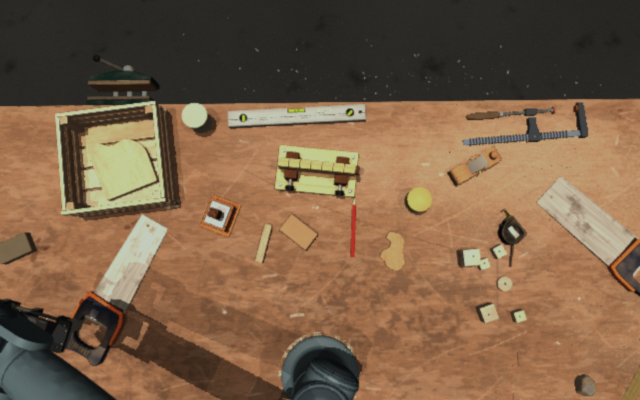

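View pics/wrist0.png

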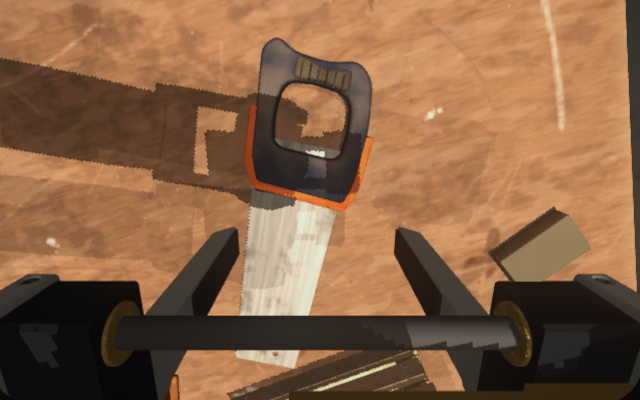

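The scene and top views show the roller in its orange-edged rest at top pixel ~(219,216). The stand is at ~(317,171), and the stop block should be at one end of it. I'll zoom in.

```bash
python3 - <<'E'
import cv2,numpy as np
t=cv2.imread("pics/top0.png"); s=cv2.imread("pics/scene0.png")
a=cv2.resize(t[190:245,190:250],None,fx=8,fy=8,interpolation=cv2.INTER_CUBIC)
b=cv2.resize(t[135:205,265:370],None,fx=7,fy=7,interpolation=cv2.INTER_CUBIC)
c=cv2.resize(s[155:250,300:410],None,fx=6,fy=6,interpolation=cv2.INTER_CUBIC)
cv2.imwrite("pics/za.png",a);cv2.imwrite("pics/zb.png",b);cv2.imwrite("pics/zc.png",c)
E
```

```text
(no output)
```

View pics/za.png

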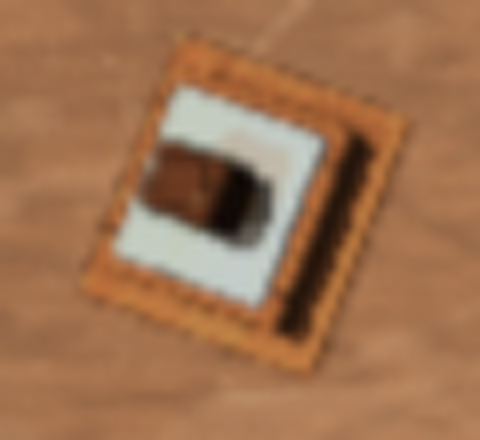

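View pics/zb.png

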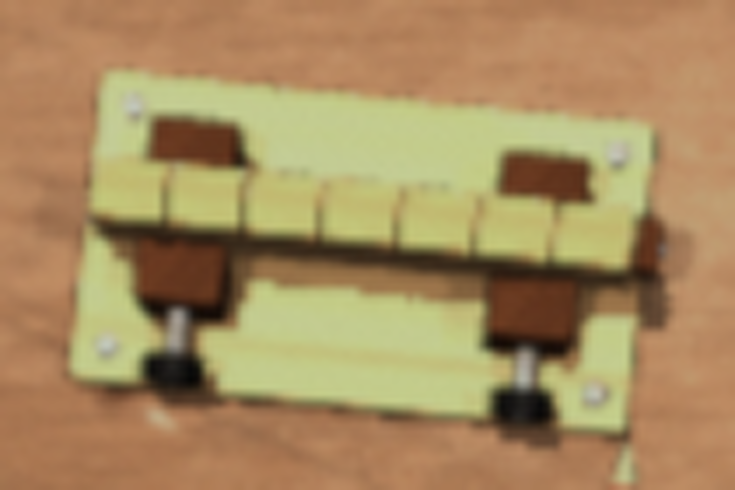

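View pics/zc.png

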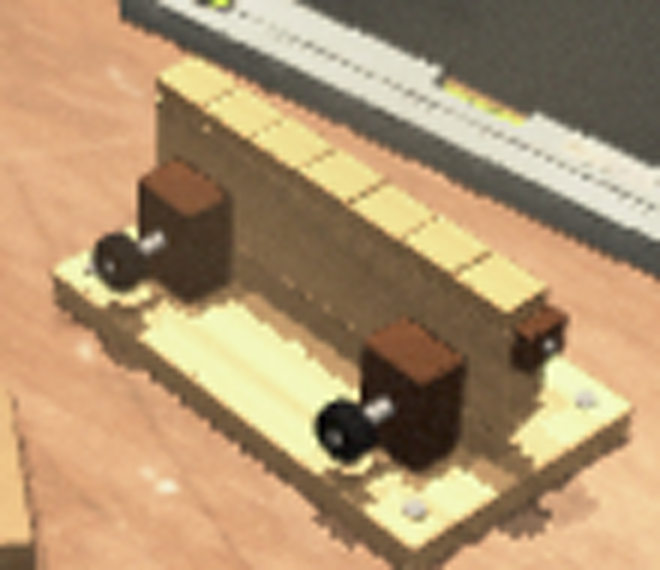

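The top view shows the stop block at the right (-y) end of the stand, with the knobs toward the robot. Stand y is therefore roughly world +y. Next I'll measure the roller plate, the base and the lipping.

```bash
cat > h.py <<'E'
import cv2,numpy as np
np.set_printoptions(precision=4,suppress=True)
def ray(f,uv,T=None):
    K=np.array([[f["fx"],0,f["cx"]],[0,f["fy"],f["cy"]],[0,0,1.]])
    d=np.c_[np.atleast_2d(uv).astype(float),np.ones(len(np.atleast_2d(uv)))]@np.linalg.inv(K).T
    if T is None:
        R=cv2.Rodrigues(np.array(f["rvec"]))[0]; o=-R.T@np.array(f["tvec"]); return o,d@R
    return T[:3,3],d@T[:3,:3].T
def plane(f,uv,z,T=None):
    o,d=ray(f,uv,T); return o+d*((z-o[2])/d[:,2:3])
def wristT(f,s):
    T=np.eye(4);T[:3,:3]=cv2.Rodrigues(np.array(s["tool_rot"]))[0];T[:3,3]=s["ee_pos"];return T@f["tool_from_camera"]
def tri(f1,p1,f2,p2):
    o1,d1=ray(f1,p1);o2,d2=ray(f2,p2);out=[]
    for a,b in zip(d1,d2):
        a=a/np.linalg.norm(a);b=b/np.linalg.norm(b)
        t=np.linalg.lstsq(np.c_[a,-b],o2-o1,rcond=None)[0]
        P,Q=o1+a*t[0],o2+b*t[1];out.append(np.r_[(P+Q)/2,np.linalg.norm(P-Q)])
    return np.array(out)
E
python3 - <<'E'
from h import *
t=dict(np.load("pics/top0.npz"));s=dict(np.load("pics/scene0.npz"))
L=np.linalg.norm
c=np.array([(180,85),(325,135),(265,305),(115,250)])/8+[190,190]-0.5+.5/8
P=plane(t,c,0.050);print("plate",P,P.mean(0),[L(P[i]-P[i-1]) for i in range(4)])
c=np.array([(183,35),(410,120),(310,372),(82,285)])/8+[190,190]-.5
P=plane(t,c,0.0);print("restouter z0",P.mean(0),[L(P[i]-P[i-1]) for i in range(4)])
c=np.array([(105,70),(655,128),(628,432),(70,380)])/7+[265,135]-.5
for z in(0.0,.012,.02):
  P=plane(t,c,z);print("base",z,P,P.mean(0),[L(P[i]-P[i-1]) for i in range(4)])
# lipping end corners: far-left,far-right(stop),near-right,near-left
ct=np.array([(98,158),(636,205),(630,272),(92,222)])/7+[265,135]-.5
cs=np.array([(190,57),(548,288),(505,313),(157,80)])/6+[300,155]-.5
print(tri(t,ct,s,cs))
P=plane(t,ct,.104);print(P,P.mean(0),[L(P[i]-P[i-1]) for i in range(4)])
E
```

```text
plate [[0.4848 0.2933 0.05  ]
 [0.4667 0.2427 0.05  ]
 [0.4079 0.263  0.05  ]
 [0.4276 0.3152 0.05  ]] [0.4467 0.2786 0.05  ] [np.float64(0.06126034262237767), np.float64(0.053755607334530234), np.float64(0.062220051744422), np.float64(0.0557556363357731)]
restouter z0 [0.4478 0.2802 0.    ] [np.float64(0.0965681468203873), np.float64(0.08816893853151851), np.float64(0.09686522713354943), np.float64(0.08816302787978102)]
base 0.0 [[ 0.6518  0.1093  0.    ]
 [ 0.6244 -0.1197  0.    ]
 [ 0.4971 -0.106   0.    ]
 [ 0.5215  0.1241  0.    ]] [0.5737 0.002  0.    ] [np.float64(0.131159010046705), np.float64(0.23062276172711263), np.float64(0.12803955444925746), np.float64(0.2313922737155464)]
base 0.012 [[ 0.6491  0.1083  0.012 ]
 [ 0.6219 -0.1187  0.012 ]
 [ 0.4957 -0.1051  0.012 ]
 [ 0.5199  0.123   0.012 ]] [0.5716 0.0019 0.012 ] [np.float64(0.13004508218955535), np.float64(0.22866409248518152), np.float64(0.12695211999494693), np.float64(0.22942706904124188)]
base 0.02 [[ 0.6473  0.1077  0.02  ]
 [ 0.6203 -0.1181  0.02  ]
 [ 0.4948 -0.1046  0.02  ]
 [ 0.5188  0.1223  0.02  ]] [0.5703 0.0018 0.02  ] [np.float64(0.12930246361812223), np.float64(0.22735831299056078), np.float64(0.1262271636920732), np.float64(0.22811693259170554)]
[[ 0.5933  0.1035  0.1052  0.0004]
 [ 0.5729 -0.1037  0.1042  0.0003]
 [ 0.5471 -0.1013  0.106   0.0019]
 [ 0.5701  0.1045  0.1043  0.004 ]]
[[ 0.5937  0.1035  0.104 ]
 [ 0.5729 -0.1035  0.104 ]
 [ 0.5468 -0.1007  0.104 ]
 [ 0.5687  0.1058  0.104 ]] [0.5705 0.0013 0.104 ] [np.float64(0.025097728294287757), np.float64(0.2080606271256343), np.float64(0.026212375097644052), np.float64(0.20773062855869753)]
```

```bash
cat >> h.py <<'E'
def goal(p,yaw=None):
    "tool-axes shift and turn from the measured pose to world p, tool x at yaw"
    from station import ctrl
    s=ctrl.state();R=cv2.Rodrigues(np.array(s["tool_rot"]))[0]
    d=R.T@(np.array(p)-s["ee_pos"]);y=np.arctan2(R[1,0],R[0,0])
    print("t",s["time"],"pos",s["ee_pos"],"yaw",y,"F",s["ft_force"],"w",s["gripper_width"],"tilt",R[:,2])
    print("shift",d,"turn",None if yaw is None else (y-yaw))
    return s,R
E
python3 - <<'E'
from h import *
s,R=goal([.4467,.2786,.19],np.pi/2-.35); print(R)
E
```

```text
t 0.15 pos [0.188  0.6217 0.2046] yaw 1.2770473743115225 F [-0.4228  0.2129  0.1579] w 0.09436090947238006 tilt [-0.0006 -0.0013 -1.    ]
shift [-0.2535  0.347   0.0149] turn 0.05625104751662602
[[ 0.2895  0.9572 -0.0006]
 [ 0.9572 -0.2895 -0.0013]
 [-0.0015 -0.0002 -1.    ]]
```

carry_out(
  motion=[
    [[-1,-0.035,0.045,0,0.008],[-1,-0.075,0.1,0.002,0.016],[-1,-0.11,0.15,0.005,0.024],[-1,-0.147,0.2,0.008,0.032],[-1,-0.183,0.25,0.01,0.04],[-1,-0.22,0.3,0.013,0.048],[-1,-0.2535,0.347,0.015,0.056],[-1,-0.2535,0.347,0.015,0.056]],
  ],
)

```text
time: 1.15
ee_pos: [0.4487, 0.2762, 0.1901]
tool_rot: [2.579, 1.793, -0.001]
ft_force: [-0.3, 0.4, 0.3]
gripper_width: 0.0942
```

```bash
python3 - <<'E'
from h import *
from station import ctrl
s,R=goal([.4467,.2786,.055],np.pi/2-.35)
f=ctrl.grab_frame("wrist");cv2.imwrite("pics/w1.png",f["color"][:,:,::-1])
np.savez("pics/w1.npz",T=wristT(f,s),**f)
E
```

```text
t 1.15 pos [0.4487 0.2762 0.1901] yaw 1.2149451639759827 F [-0.3423  0.3757  0.2902] w 0.09416351648334663 tilt [-0.0004 -0.0005 -1.    ]
shift [ 0.0016 -0.0027  0.1351] turn -0.0058511628189137355
```

View pics/w1.png

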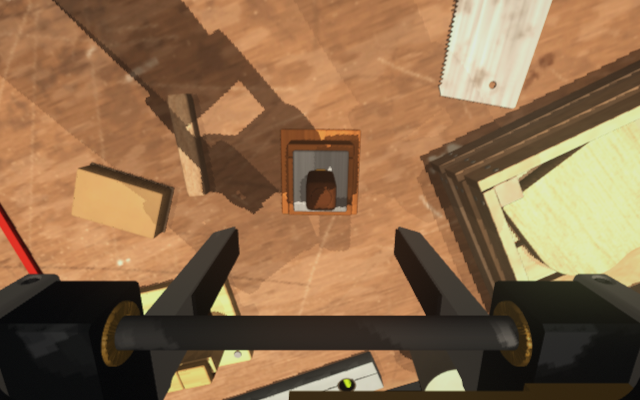

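The roller shows upright in its rest at wrist pixel ~(320,180). I'll zoom in to refine its position.

```bash
python3 - <<'E'
import cv2
t=cv2.imread("pics/w1.png")
cv2.imwrite("pics/w1z.png",cv2.resize(t[120:225,270:370],None,fx=5.6,fy=5.6,interpolation=cv2.INTER_CUBIC))
E
```

```text
(no output)
```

View pics/w1z.png

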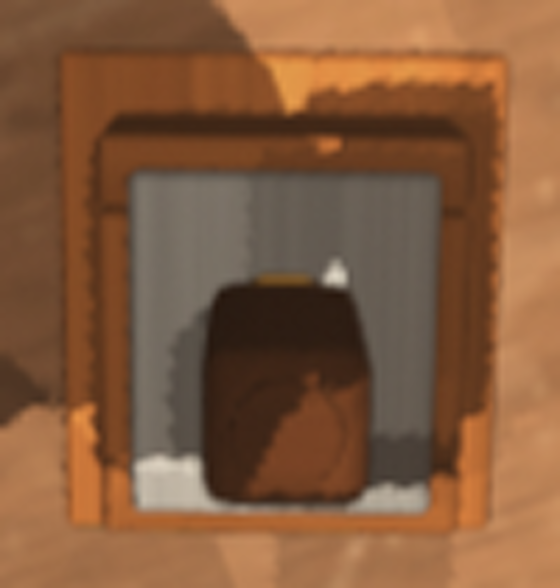

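```bash
python3 - <<'E'
from h import *
d=dict(np.load("pics/w1.npz"));T=d.pop("T")
L=np.linalg.norm
for c,z in (([(132,172),(440,175),(432,514),(135,513)],.050),([(204,350),(371,350),(365,502),(207,502)],.106),([(60,52),(508,55),(488,528),(72,528)],.004)):
    P=plane(d,np.array(c)/5.6+[270,120]-.4,z,T);print(P.mean(0),[round(L(P[i]-P[i-1]),4) for i in range(4)],
      "x-yaw",[np.arctan2(*(P[j]-P[i])[[1,0]]) for i,j in((0,1),(3,2))],[np.arctan2(*(P[j]-P[i])[[1,0]]) -np.pi/2 for i,j in((3,0),(2,1))])
E
```

```text
[0.4463 0.2823 0.05  ] [np.float64(0.0635), np.float64(0.0545), np.float64(0.0632), np.float64(0.0554)] x-yaw [np.float64(1.2059342700150093), np.float64(1.2122342039750025)] [np.float64(1.2050752565119027), np.float64(1.2187711441075604)]
[0.4455 0.2822 0.106 ] [np.float64(0.0239), np.float64(0.025), np.float64(0.0239), np.float64(0.0243)] x-yaw [np.float64(1.2157216315251005), np.float64(1.2157738992665494)] [np.float64(1.2262838373307114), np.float64(1.1935898660306057)]
[0.4467 0.2822 0.004 ] [np.float64(0.0999), np.float64(0.0891), np.float64(0.0993), np.float64(0.089)] x-yaw [np.float64(1.2090550257447246), np.float64(1.2157830912000376)] [np.float64(1.2111791990458558), np.float64(1.2094954250906595)]
```

carry_out(
  motion=[
    [[-1,0,0,0.03,0.004],[-1,0,0,0.055,0.004],[-1,0,0,0.06,0.004]],
  ],
)

```text
time: 1.58
ee_pos: [0.4447, 0.2798, 0.1286]
tool_rot: [-2.575, -1.798, 0.006]
ft_force: [0.4, 0.1, 1.1]
gripper_width: 0.0939
```

```bash
python3 - <<'E'
from h import *
goal([.4462,.2817,.055],1.211)
E
```

```text
t 1.575 pos [0.4447 0.2798 0.1286] yaw 1.2191206338447953 F [0.3797 0.0833 1.0902] w 0.09388967955757814 tilt [-0.0038 -0.0011 -1.    ]
shift [0.0025 0.001  0.0736] turn 0.008120633844795222
```

carry_out(
  motion=[
    [[-1,0.0025,-0.001,0.03,0],[-1,0.0025,-0.001,0.05,0],[-1,0.0025,-0.001,0.05,0],[-1,0.0025,-0.001,0.05,0]],
  ],
)

```text
time: 2.08
ee_pos: [0.4475, 0.2825, 0.0819]
tool_rot: [2.577, 1.797, 0.003]
ft_force: [-0.3, 0.4, 0.3]
gripper_width: 0.094
```

```bash
python3 - <<'E'
from h import *
from station import ctrl
s,R=goal([.4462,.2817,.055],1.211)
f=ctrl.grab_frame("wrist");cv2.imwrite("pics/w2.png",f["color"][:,:,::-1])
print(ctrl.state()["ee_pos"])
E
```

```text
t 2.075 pos [0.4475 0.2825 0.0819] yaw 1.2177870170998049 F [-0.2825  0.4241  0.3061] w 0.09402542588443177 tilt [ 0.002   0.0008 -1.    ]
shift [-0.0013 -0.001   0.0269] turn 0.006787017099804782
[0.4477 0.2825 0.0821]
```

View pics/w2.png

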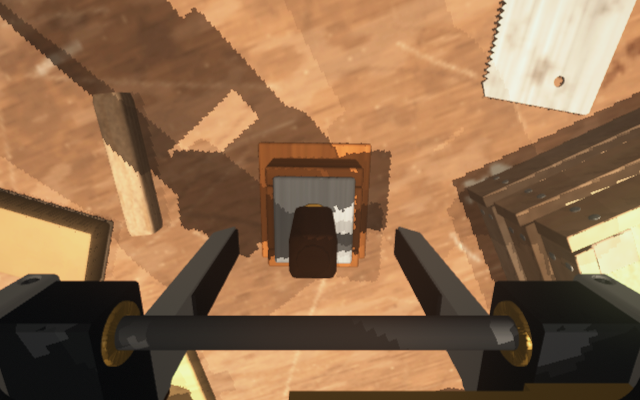

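The handle is centred between the fingers (column ~313 against 316). I'll descend and close.

carry_out(
  motion=[
    [[-1,-0.001,-0.001,0.015,0.004],[-1,-0.001,-0.001,0.026,0.004],[-1,-0.001,-0.001,0.026,0.004]],
  ],
)

```text
time: 2.5
ee_pos: [0.4445, 0.2807, 0.0529]
tool_rot: [-2.581, -1.79, 0.005]
ft_force: [-1.1, 0.0, -1.5]
gripper_width: 0.0939
```

```bash
python3 - <<'E'
from h import *
goal([.4462,.2817,.053],1.211)
E
```

```text
t 2.5 pos [0.4445 0.2807 0.0529] yaw 1.2128945276344194 F [-1.0667  0.0316 -1.5411] w 0.09385171797149161 tilt [-0.0028 -0.0011 -1.    ]
shift [ 0.0016  0.0013 -0.0001] turn 0.0018945276344193296
```

carry_out(
  motion=[
    [[0,0,0.0005,0,0],[1,0,0.0005,0,0],[1,0,0.0005,0,0],[1,0,0.0005,0,0],[1,0,0.0005,0,0],[1,0,0.0005,0,0]],
  ],
)

```text
time: 3.25
ee_pos: [0.4461, 0.281, 0.0545]
tool_rot: [2.581, 1.791, 0.0]
ft_force: [-0.3, -0.4, 0.8]
gripper_width: 0.0374
```

```bash
python3 - <<'E'
from h import *
goal([.4462,.2817,.053],1.211)
E
```

```text
t 3.25 pos [0.4461 0.281  0.0545] yaw 1.2130516356523313 F [-0.2532 -0.3694  0.7677] w 0.03739286299845259 tilt [ 0. -0. -1.]
shift [ 0.0007 -0.0001  0.0015] turn 0.0020516356523312407
```

carry_out(
  motion=[
    [[1,0,0,0,0],[1,0,0,0,0],[1,0,0,0,0],[1,0,0,0,0]],
  ],
)

```text
time: 3.75
ee_pos: [0.4461, 0.281, 0.0545]
tool_rot: [2.581, 1.791, -0.0]
ft_force: [0.4, -0.2, -0.2]
gripper_width: 0.0259
```

```bash
python3 - <<'E'
from h import *
goal([.4462,.2817,.053],1.211)
E
```

```text
t 3.75 pos [0.4461 0.281  0.0545] yaw 1.2130163904991274 F [ 0.4464 -0.2372 -0.1669] w 0.025895413736207358 tilt [-0. -0. -1.]
shift [ 0.0007 -0.0001  0.0015] turn 0.002016390499127274
```

carry_out(
  motion=[
    [[1,0,0,-0.04,0],[1,0,0,-0.1,0],[1,0,0,-0.155,0],[1,0,0,-0.155,0],[1,0,0,-0.155,0]],
  ],
)

```text
time: 4.38
ee_pos: [0.445, 0.2806, 0.2077]
tool_rot: [-2.581, -1.79, 0.005]
ft_force: [-0.1, -0.1, -3.2]
gripper_width: 0.0257
```

```bash
python3 - <<'E'
from h import *
goal([.5616,-.088,.21],1.466)
E
```

```text
t 4.375 pos [0.445  0.2806 0.2077] yaw 1.212985518165266 F [-0.0657 -0.1401 -3.1609] w 0.025705138879272445 tilt [-0.0028 -0.001  -1.    ]
shift [-0.3044  0.2383 -0.0023] turn -0.25301448183473396
```

carry_out(
  motion=[
    [[1,-0.04,0.03,0,-0.035],[1,-0.085,0.066,0,-0.07],[1,-0.13,0.101,0,-0.11],[1,-0.175,0.136,0,-0.15],[1,-0.22,0.171,0,-0.19],[1,-0.265,0.206,0,-0.225],[1,-0.305,0.237,0,-0.253],[1,-0.305,0.237,0,-0.253]],
  ],
)

```text
time: 5.38
ee_pos: [0.5601, -0.0902, 0.206]
tool_rot: [-2.336, -2.094, 0.005]
ft_force: [0.1, 0.5, -3.3]
gripper_width: 0.0259
```

```bash
python3 - <<'E'
from h import *
from station import ctrl
s,R=goal([.5616,-.088,.21],1.466)
f=ctrl.grab_frame("wrist");cv2.imwrite("pics/w3.png",f["color"][:,:,::-1])
s2=ctrl.state();print(s2["ee_pos"],s2["ft_force"])
np.savez("pics/w3.npz",T=wristT(f,s),**f)
f=ctrl.grab_frame("scene");cv2.imwrite("pics/s3.png",f["color"][:,:,::-1])
E
```

```text
t 5.375 pos [ 0.5601 -0.0902  0.206 ] yaw 1.4614585650140486 F [ 0.0522  0.4747 -3.2788] w 0.02591237397701733 tilt [-0.0054  0.0016 -1.    ]
shift [ 0.0024  0.0012 -0.004 ] turn -0.004541434985951387
[ 0.5598 -0.0884  0.2061] [-0.2757  0.1834 -2.7479]
```

View pics/w3.png

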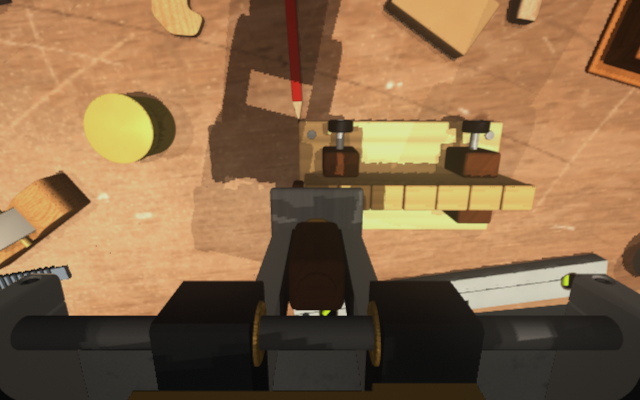

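View pics/s3.png

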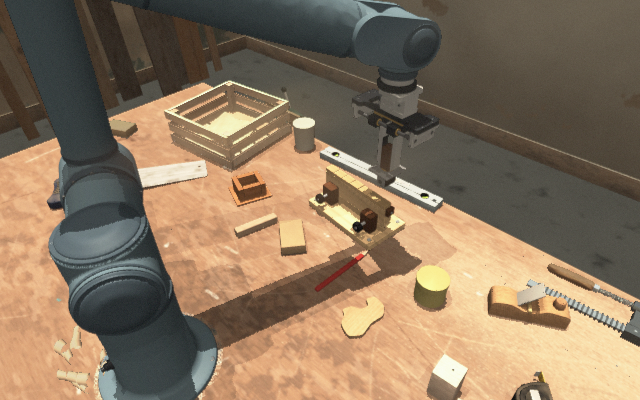

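The wrist view shows the lipping as a row from column ~362 to 533, between rows ~184 and 210. The stop block peeks out at (299,185), left of the plate. The roller hangs in the hand. I'll zoom in and measure.

```bash
python3 - <<'E'
import cv2
t=cv2.imread("pics/w3.png")
cv2.imwrite("pics/w3z.png",cv2.resize(t[110:240,260:545],None,fx=2.8,fy=2.8,interpolation=cv2.INTER_CUBIC))
E
```

```text
(no output)
```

View pics/w3z.png

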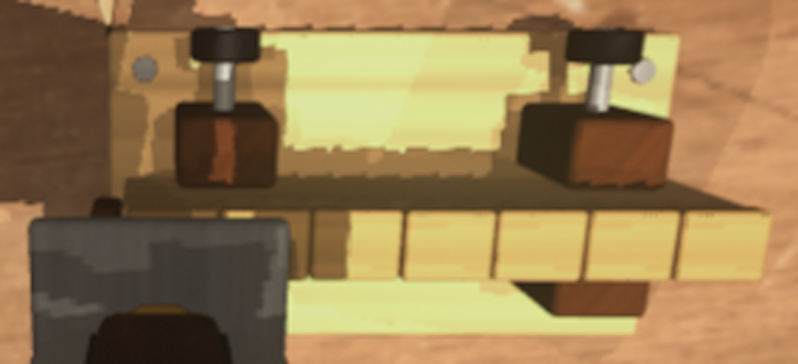

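```bash
python3 - <<'E'
from h import *
d=dict(np.load("pics/w3.npz"));T=d.pop("T")
U=np.array([310,403,495,587,679,768]);Y=np.array([-45,-15,15,45,75,105])/1000
for z in(.100,.104,.108):
    up=plane(d,np.c_[U,0*U+211.]/2.8+[260,110]-.3,z,T);lo=plane(d,np.c_[U,0*U+280.]/2.8+[260,110]-.3,z,T)
    m=(up+lo)/2
    A=np.c_[Y,np.ones(6)];c=np.linalg.lstsq(A,m,rcond=None)[0]
    print(z,"len scale",np.linalg.norm(c[0]),"ang",np.arctan2(c[0,0],c[0,1]),"centre",c[1],"width",np.linalg.norm(up-lo,axis=1)[[0,-1]], "resid",np.abs(A@c-m).max())
E
```

```text
0.1 len scale 1.0067404384192795 ang 0.10893268814978391 centre [0.5728 0.0054 0.1   ] width [0.0236 0.024 ] resid 0.0005211314655803045
0.104 len scale 0.9926298384193847 ang 0.10893268814978517 centre [0.5715 0.0042 0.104 ] width [0.0233 0.0236] resid 0.0005138272217279777
0.108 len scale 0.9785192384194903 ang 0.10893268814978369 centre [0.5703 0.0029 0.108 ] width [0.0229 0.0233] resid 0.0005065229778757202
```

carry_out(
  motion=[
    [[1,0,0,0.02,-0.002],[1,0,0,0.035,-0.002],[1,0,0,0.043,-0.002],[1,0,0,0.043,-0.002],[1,0,0,0.043,-0.002],[1,0,0,0.043,-0.002],[1,0,0,0.043,-0.002]],
  ],
)

```text
time: 6.35
ee_pos: [0.5615, -0.0878, 0.167]
tool_rot: [2.332, 2.104, 0.001]
ft_force: [-0.3, -0.8, -2.6]
gripper_width: 0.0261
```

```bash
python3 - <<'E'
from h import *
from station import ctrl
s,R=goal([.5617,-.0877,.16],1.464)
f=ctrl.grab_frame("scene");cv2.imwrite("pics/s4.png",cv2.resize(f["color"][100:260,280:440,::-1],None,fx=3.7,fy=3.7,interpolation=cv2.INTER_CUBIC))
print(ctrl.state()["ft_force"])
E
```

```text
t 6.35 pos [ 0.5615 -0.0878  0.167 ] yaw 1.4679787491354812 F [-0.2534 -0.8141 -2.619 ] w 0.02612899894293657 tilt [ 0.0008 -0.0003 -1.    ]
shift [0.0002 0.0002 0.007 ] turn 0.003978749135481241
[-0.6777 -0.0993 -2.5123]
```

View pics/s4.png

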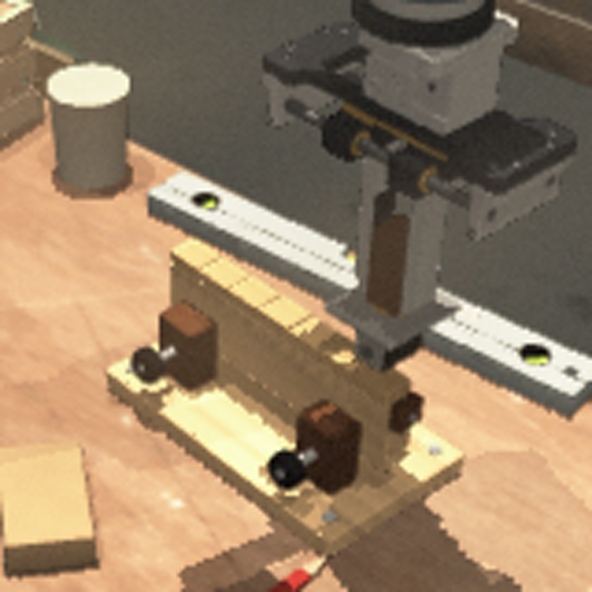

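carry_out(
  motion=[
    [[1,0,0,0.003,0.003],[1,0,0,0.006,0.003],[1,0,0,0.009,0.003],[1,0,0,0.01,0.003],[1,0,0,0.01,0.003]],
  ],
)

```text
time: 7.02
ee_pos: [0.5612, -0.0877, 0.1563]
tool_rot: [-2.336, -2.101, 0.0]
ft_force: [0.4, -0.7, -2.9]
gripper_width: 0.026
```

carry_out(
  motion=[
    [[1,0,0,0.001,0],[1,0,0,0.002,0],[1,0,0,0.003,0],[1,0,0,0.003,0]],
  ],
)

```text
time: 7.52
ee_pos: [0.5612, -0.0877, 0.1534]
tool_rot: [-2.336, -2.101, 0.0]
ft_force: [-0.3, 0.1, -2.9]
gripper_width: 0.026
```

carry_out(
  motion=[
    [[1,0,0,0.001,0],[1,0,0,0.002,0],[1,0,0,0.002,0]],
  ],
)

```text
time: 7.9
ee_pos: [0.5615, -0.0878, 0.1521]
tool_rot: [2.335, 2.101, 0.0]
ft_force: [-1.1, 0.3, 2.6]
gripper_width: 0.0261
```

carry_out(
  motion=[
    [[1,0,0,0.0007,0],[1,0,0,0.0014,0],[1,0,0,0.0014,0]],
  ],
)

```text
time: 8.28
ee_pos: [0.5614, -0.0878, 0.1501]
tool_rot: [2.335, 2.101, 0.0]
ft_force: [-1.1, 0.7, 2.0]
gripper_width: 0.0259
```

carry_out(
  motion=[
    [[1,0,0,0.0005,0],[1,0,0,0.001,0],[1,0,0,0.001,0]],
  ],
)

```text
time: 8.65
ee_pos: [0.5614, -0.0878, 0.1493]
tool_rot: [2.335, 2.101, 0.0]
ft_force: [-1.6, -0.9, 3.3]
gripper_width: 0.0257
```

carry_out(
  motion=[
    [[1,0,0,0.0003,0],[1,0,0,0.0006,0],[1,0,0,0.0006,0]],
  ],
)

```text
time: 9.02
ee_pos: [0.5615, -0.0878, 0.1493]
tool_rot: [2.335, 2.101, 0.0]
ft_force: [-2.8, 0.4, 6.2]
gripper_width: 0.0258
```

carry_out(
  motion=[
    [[1,0,0,0.0005,0],[1,0,0,0.001,0],[1,0,0,0.001,0]],
  ],
)

```text
time: 9.4
ee_pos: [0.5616, -0.0879, 0.1491]
tool_rot: [2.335, 2.101, 0.0]
ft_force: [-4.4, 1.3, 11.0]
gripper_width: 0.0261
```

```bash
python3 - <<'E'
from h import *
from station import ctrl
s,R=goal([.5617,-.0877,.16],1.464)
f=ctrl.grab_frame("scene");cv2.imwrite("pics/s5.png",cv2.resize(f["color"][100:260,280:440,::-1],None,fx=3.7,fy=3.7,interpolation=cv2.INTER_CUBIC))
print(ctrl.state()["ft_force"])
E
```

```text
t 9.4 pos [ 0.5616 -0.0879  0.1491] yaw 1.4652042842984005 F [-4.4114  1.288  11.0322] w 0.026072205010642228 tilt [ 0.0006 -0.0005 -1.    ]
shift [ 0.0002  0.     -0.0109] turn 0.001204284298400582
[-3.0852  0.6608 10.9135]
```

View pics/s5.png

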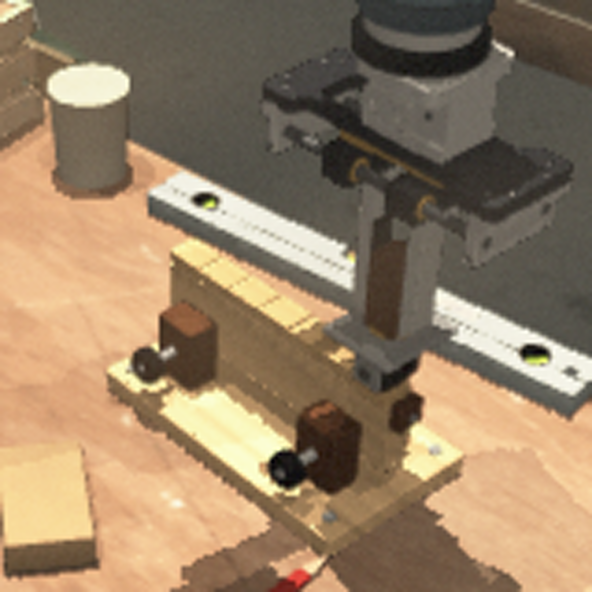

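carry_out(
  motion=[
    [[1,0.003,0,0,0],[1,0.006,0,0,0],[1,0.009,0,0,0],[1,0.012,0,0,0],[1,0.012,0,0,0]],
  ],
)

```text
time: 10.07
ee_pos: [0.563, -0.0768, 0.1491]
tool_rot: [2.333, 2.1, -0.002]
ft_force: [-4.0, -2.1, 9.9]
gripper_width: 0.026
```

carry_out(
  motion=[
    [[1,0.003,0,0,0],[1,0.006,0,0,0],[1,0.009,0,0,0],[1,0.012,0,0,0],[1,0.015,0,0,0],[1,0.015,0,0,0]],
  ],
)

```text
time: 10.82
ee_pos: [0.5648, -0.0609, 0.149]
tool_rot: [2.334, 2.1, 0.001]
ft_force: [-3.3, 1.8, 9.3]
gripper_width: 0.0258
```

carry_out(
  motion=[
    [[1,0.003,0,0.0002,0],[1,0.006,0,0.0004,0],[1,0.009,0,0.0005,0],[1,0.012,0,0.0005,0],[1,0.015,0,0.0005,0],[1,0.018,0,0.0005,0],[1,0.018,0,0.0005,0]],
  ],
)

```text
time: 11.7
ee_pos: [0.5669, -0.0435, 0.149]
tool_rot: [2.334, 2.1, 0.001]
ft_force: [-3.3, -1.1, 10.1]
gripper_width: 0.0259
```

carry_out(
  motion=[
    [[1,0.003,0,0.0002,0],[1,0.006,0,0.0004,0],[1,0.009,0,0.0005,0],[1,0.012,0,0.0005,0],[1,0.015,0,0.0005,0],[1,0.018,0,0.0005,0],[1,0.021,0,0.0005,0],[1,0.021,0,0.0005,0]],
  ],
)

```text
time: 12.7
ee_pos: [0.5692, -0.0221, 0.1488]
tool_rot: [2.334, 2.1, 0.002]
ft_force: [-3.3, 1.4, 12.3]
gripper_width: 0.0255
```

carry_out(
  motion=[
    [[1,0.003,0,0,0],[1,0.006,0,0,0],[1,0.009,0,0,0],[1,0.012,0,0,0],[1,0.015,0,0,0],[1,0.018,0,0,0],[1,0.021,0,0,0],[1,0.021,0,0,0]],
  ],
)

```text
time: 13.7
ee_pos: [0.5717, -0.0012, 0.1487]
tool_rot: [2.334, 2.1, 0.003]
ft_force: [-3.1, -0.2, 10.7]
gripper_width: 0.026
```

```bash
python3 - <<'E'
from h import *
from station import ctrl
s,R=goal([.5715,.0038,.149],1.464)
f=ctrl.grab_frame("scene");cv2.imwrite("pics/s6.png",cv2.resize(f["color"][100:260,280:440,::-1],None,fx=3.7,fy=3.7,interpolation=cv2.INTER_CUBIC))
print(ctrl.state()["ft_force"])
E
```

```text
t 13.7 pos [ 0.5717 -0.0012  0.1487] yaw 1.4652147549208034 F [-3.1183 -0.1606 10.654 ] w 0.025972589282219776 tilt [ 0.003  -0.0004 -1.    ]
shift [ 0.0049 -0.0007 -0.0003] turn 0.0012147549208034736
[-2.304   0.6235 10.7882]
```

View pics/s6.png

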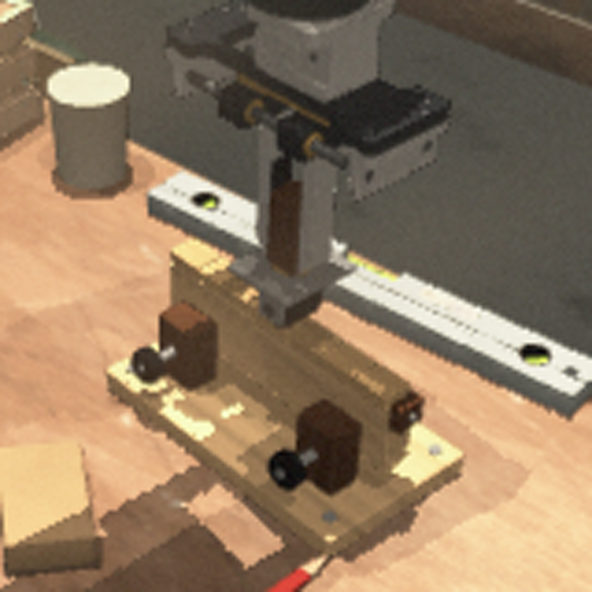

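The roller is upright at mid-length, and the pieces behind it look level. I'll carry on toward the open end.

carry_out(
  motion=[
    [[1,0.003,0,0.0002,0],[1,0.006,0,0.0004,0],[1,0.009,0,0.0005,0],[1,0.012,0,0.0005,0],[1,0.015,0,0.0005,0],[1,0.018,0,0.0005,0],[1,0.021,0,0.0005,0],[1,0.021,0,0.0005,0]],
  ],
)

```text
time: 14.75
ee_pos: [0.5741, 0.0197, 0.1485]
tool_rot: [2.334, 2.099, 0.004]
ft_force: [-2.3, 0.8, 11.5]
gripper_width: 0.026
```

carry_out(
  motion=[
    [[1,0.003,0,0.0001,0],[1,0.006,0,0.0002,0],[1,0.009,0,0.0002,0],[1,0.012,0,0.0002,0],[1,0.015,0,0.0002,0],[1,0.018,0,0.0002,0],[1,0.021,0,0.0002,0],[1,0.021,0,0.0002,0]],
  ],
)

```text
time: 15.75
ee_pos: [0.5763, 0.0399, 0.1484]
tool_rot: [2.333, 2.099, 0.002]
ft_force: [-3.7, -2.9, 12.4]
gripper_width: 0.0258
```

carry_out(
  motion=[
    [[1,0.003,0,0,0],[1,0.006,0,0,0],[1,0.009,0,0.0001,0],[1,0.012,0,0.0001,0],[1,0.015,0,0.0002,0],[1,0.018,0,0.0002,0],[1,0.021,0,0.0002,0],[1,0.021,0,0.0002,0]],
  ],
)

```text
time: 16.75
ee_pos: [0.5787, 0.0617, 0.1482]
tool_rot: [2.334, 2.099, 0.005]
ft_force: [-2.7, 0.4, 11.5]
gripper_width: 0.0258
```

carry_out(
  motion=[
    [[1,0.003,0,0,0],[1,0.006,0,0,0],[1,0.009,0,0.0001,0],[1,0.012,0,0.0001,0],[1,0.015,0,0.0002,0],[1,0.018,0,0.0002,0],[1,0.021,0,0.0002,0],[1,0.021,0,0.0002,0]],
  ],
)

```text
time: 17.75
ee_pos: [0.581, 0.0826, 0.148]
tool_rot: [2.334, 2.099, 0.005]
ft_force: [-1.3, 0.4, 11.4]
gripper_width: 0.0258
```

Stand y is about 79 and the force is about 14 N. I'll do the last stretch to y ≈ 96 mm.

carry_out(
  motion=[
    [[1,0.003,0,0,0],[1,0.006,0,0.0001,0],[1,0.009,0,0.0002,0],[1,0.012,0,0.0002,0],[1,0.015,0,0.0002,0],[1,0.016,0,0.0002,0],[1,0.016,0,0.0002,0]],
  ],
)

```text
time: 18.62
ee_pos: [0.5828, 0.0984, 0.1478]
tool_rot: [2.334, 2.099, 0.006]
ft_force: [-2.1, 0.4, 10.3]
gripper_width: 0.0258
```

carry_out(
  motion=[
    [[1,0,0,-0.01,0],[1,0,0,-0.03,0],[1,0,0,-0.06,0],[1,0,0,-0.09,0],[1,0.02,0,-0.09,0],[1,0.04,0,-0.09,0],[1,0.04,0,-0.09,0]],
  ],
)

```text
time: 19.5
ee_pos: [0.5841, 0.1399, 0.2331]
tool_rot: [-2.331, -2.103, 0.004]
ft_force: [-0.1, -1.3, -3.0]
gripper_width: 0.0258
```

```bash
python3 - <<'E'
from h import *
from station import ctrl
s,R=goal([.4461,.281,.21],1.213)
f=ctrl.grab_frame("scene");cv2.imwrite("pics/s7.png",cv2.resize(f["color"][100:260,280:440,::-1],None,fx=3.7,fy=3.7,interpolation=cv2.INTER_CUBIC))
f=ctrl.grab_frame("wrist");cv2.imwrite("pics/w7.png",f["color"][:,:,::-1])
s,R=goal([.4461,.281,.2],1.213)
E
```

```text
t 19.5 pos [0.5841 0.1399 0.2331] yaw 1.4677492876979028 F [-0.0607 -1.3153 -2.9617] w 0.025831891965690842 tilt [-0.0035 -0.     -1.    ]
shift [ 0.1261 -0.1517  0.0235] turn 0.2547492876979027
t 19.6 pos [0.5844 0.1386 0.2335] yaw 1.4661951012022325 F [-0.8765  0.7693 -3.0802] w 0.02601706891785463 tilt [-0.0028 -0.0004 -1.    ]
shift [ 0.1272 -0.1523  0.0338] turn 0.25319510120223243
```

View pics/s7.png

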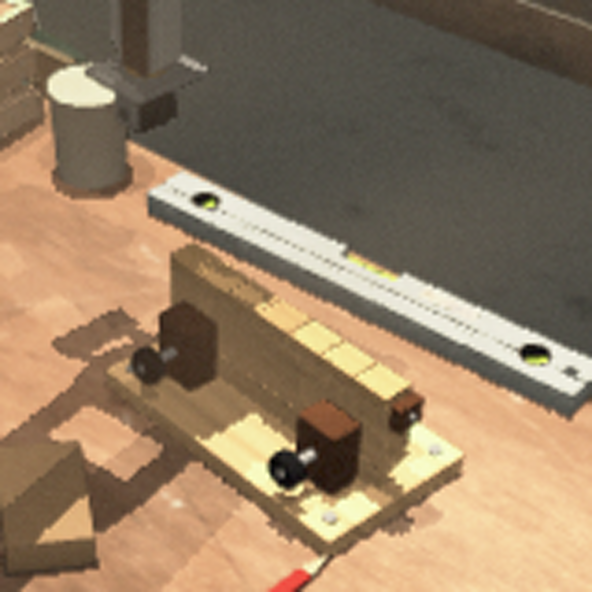

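View pics/w7.png

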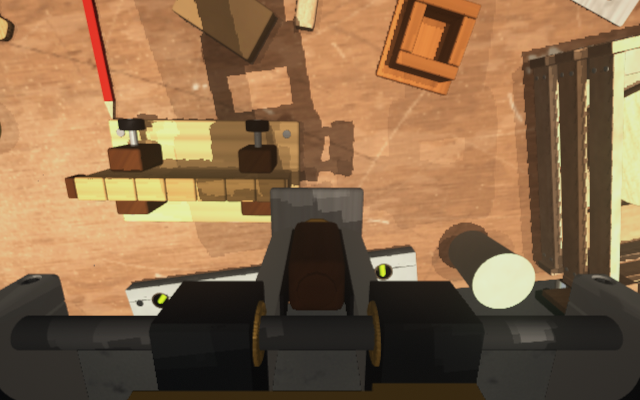

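All seven tops look level and flush. Now I'll return to the rest.

carry_out(
  motion=[
    [[1,0.025,-0.03,0,0.05],[1,0.06,-0.07,0.01,0.12],[1,0.095,-0.113,0.03,0.19],[1,0.127,-0.152,0.06,0.253],[1,0.127,-0.152,0.09,0.253],[1,0.127,-0.152,0.1,0.253],[1,0.127,-0.152,0.1,0.253],[1,0.127,-0.152,0.1,0.253]],
  ],
)

```text
time: 20.6
ee_pos: [0.4489, 0.2802, 0.1365]
tool_rot: [2.583, 1.788, 0.003]
ft_force: [-0.1, -0.5, -2.6]
gripper_width: 0.026
```

carry_out(
  motion=[
    [[1,0,0,0,0],[1,0,0,0,0],[1,0,0,0,0]],
  ],
)

```text
time: 20.98
ee_pos: [0.4477, 0.2803, 0.1354]
tool_rot: [2.582, 1.789, 0.001]
ft_force: [0.7, -0.3, -2.1]
gripper_width: 0.0261
```

```bash
python3 - <<'E'
from h import *
from station import ctrl
s,R=goal([.4461,.281,.0545],1.213)
f=ctrl.grab_frame("wrist");cv2.imwrite("pics/w8.png",f["color"][:,:,::-1])
np.savez("pics/w8.npz",T=wristT(f,s),**f)
E
```

```text
t 20.975 pos [0.4477 0.2803 0.1354] yaw 1.2118566749717636 F [ 0.6792 -0.3366 -2.1297] w 0.026138255763294413 tilt [ 0.0005  0.0001 -1.    ]
shift [ 0.0001 -0.0017  0.0809] turn -0.0011433250282364416
```

View pics/w8.png

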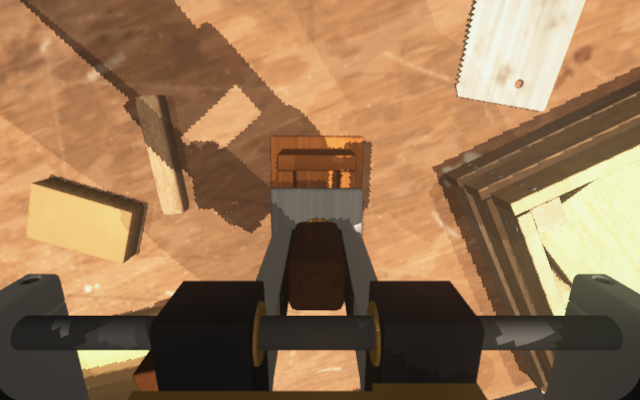

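carry_out(
  motion=[
    [[1,0,-0.0017,0.01,0],[1,0,-0.0017,0.02,0],[1,0,-0.0017,0.03,0],[1,0,-0.0017,0.037,0],[1,0,-0.0017,0.044,0],[1,0,-0.0017,0.05,0],[1,0,-0.0017,0.05,0],[1,0,-0.0017,0.05,0]],
  ],
)

```text
time: 22.02
ee_pos: [0.4461, 0.281, 0.0854]
tool_rot: [2.582, 1.789, 0.001]
ft_force: [0.3, 0.1, -2.1]
gripper_width: 0.0256
```

carry_out(
  motion=[
    [[1,0,0,0.007,0],[1,0,0,0.014,0],[1,0,0,0.02,0],[1,0,0,0.025,0],[1,0,0,0.027,0],[1,0,0,0.027,0],[1,0,0,0.027,0]],
  ],
)

```text
time: 22.9
ee_pos: [0.4461, 0.281, 0.0584]
tool_rot: [2.582, 1.789, 0.001]
ft_force: [0.4, -0.1, -2.9]
gripper_width: 0.0261
```

carry_out(
  motion=[
    [[1,0,0,0.001,0],[1,0,0,0.002,0],[1,0,0,0.003,0],[1,0,0,0.0036,0],[1,0,0,0.0036,0]],
  ],
)

```text
time: 23.52
ee_pos: [0.4459, 0.2809, 0.0545]
tool_rot: [2.582, 1.789, -0.0]
ft_force: [-0.7, -1.2, -1.6]
gripper_width: 0.026
```

carry_out(
  motion=[
    [[1,0,0,0.0005,0],[1,0,0,0.0005,0],[0.2,0,0,0.0005,0],[0,0,0,0.0005,0],[-0.3,0,0,0.0005,0],[-0.3,0,0,0.0005,0],[-0.3,0,0,0.0005,0],[-0.3,0,0,0.0005,0]],
  ],
)

```text
time: 24.52
ee_pos: [0.4459, 0.2809, 0.0541]
tool_rot: [2.582, 1.789, 0.0]
ft_force: [0.2, -0.2, -0.1]
gripper_width: 0.0609
```

```bash
python3 - <<'E'
from h import *
goal([.4461,.281,.0545],1.213)
E
```

```text
t 24.525 pos [0.4459 0.2809 0.0541] yaw 1.2119576689224985 F [ 0.1841 -0.2391 -0.0966] w 0.06090883579580721 tilt [ 0. -0. -1.]
shift [ 0.0001  0.0002 -0.0004] turn -0.0010423310775016237
```

carry_out(
  motion=[
    [[-0.3,0,0,-0.01,0],[-0.3,0,0,-0.04,0],[-0.3,0,0,-0.08,0],[-0.3,0,0,-0.13,0],[-0.3,0,0,-0.18,0],[-0.3,0,0,-0.18,0],[-0.3,0,0,-0.18,0],[-0.3,0,0,-0.18,0]],
  ],
)

```text
time: 25.52
ee_pos: [0.4449, 0.2806, 0.2323]
tool_rot: [-2.582, -1.789, 0.005]
ft_force: [-1.0, -0.3, 0.1]
gripper_width: 0.061
```

```bash
python3 - <<'E'
from h import *
from station import ctrl
s,R=goal([.4461,.281,.0545],1.213)
f=ctrl.grab_frame("wrist");a=f["color"][:,:,::-1]
np.savez("pics/w9.npz",T=wristT(f,s),**f)
g=ctrl.grab_frame("scene")["color"][:,:,::-1]
b=cv2.resize(a[110:220,260:390],None,fx=3.05,fy=3.05,interpolation=cv2.INTER_CUBIC);b=b[:300]
c=cv2.resize(g[150:250,300:420],None,fx=3,fy=3,interpolation=cv2.INTER_CUBIC)
d=cv2.resize(g[140:210,220:280],(257,300),interpolation=cv2.INTER_CUBIC)
W=np.zeros((600,760,3),np.uint8);W[:300,:b.shape[1]]=b;W[:300,400:657]=d;W[300:,:360]=c
cv2.imwrite("pics/f.png",W);cv2.imwrite("pics/s9.png",g)
E
```

```text
t 25.525 pos [0.4449 0.2806 0.2323] yaw 1.2119481323544732 F [-1.0156 -0.2693  0.1044] w 0.06098458296256352 tilt [-0.0031 -0.0011 -1.    ]
shift [0.0012 0.0014 0.1778] turn -0.0010518676455268938
```

View pics/f.png

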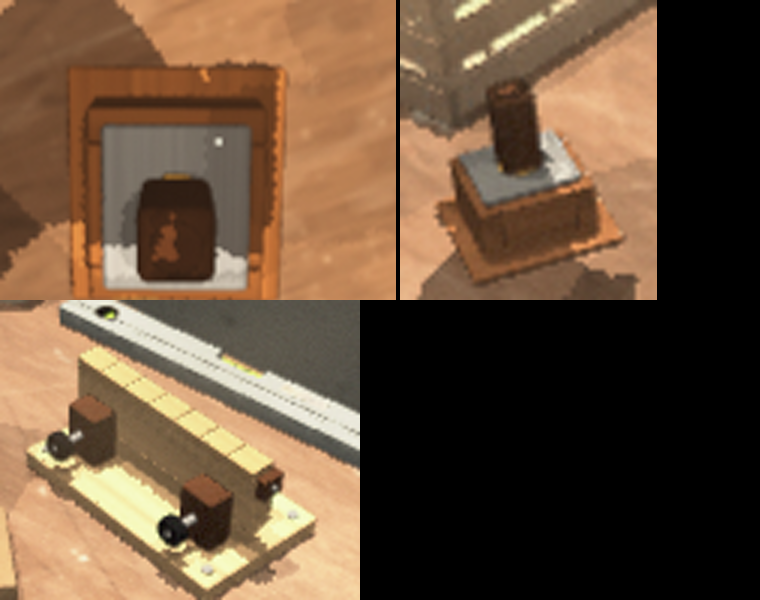

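View pics/s9.png

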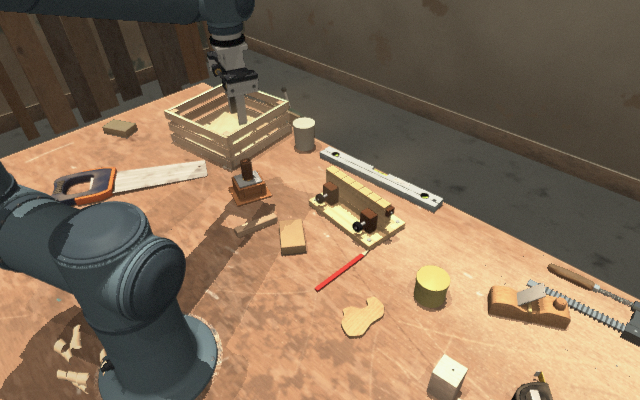

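The roller sits upright, plate down and centred in its rest, and the lipping is level over its full length. The bystanders are where they were and the gripper is clear, so I'm handing in.

```bash
python3 -c "
from station import ctrl
print(ctrl.close_job())"
```

```text
the job is handed in; nothing more can be done
None
```

I rolled the lipping down in one pass from the stop block to the open end, put the roller back upright in its rest, and handed the job in at about 25.6 s. No verdict was reported.

- **Pressure:** wherever I read it along the roll, the push was about 12–15 N after allowing for the roller's weight. Force could only be read at the end of each move, so brief peaks between readings were not seen.
- **Lipping:** the height under load fell evenly from 149.1 to 147.8 mm at the tool point over about 187 mm, a slope of about −0.007. That fits every piece being hard on its stop, and the last pictures show all seven tops level. I could not read the pieces' positions or the wheel's angle directly.
- **Roller:** the force went back to near zero on release, and the pictures show it upright and centred with its plate down on the walls. The gripper is clear above it.
- **Bystanders:** all of them look unmoved in the last scene picture.
- **Disagreements:** the top and wrist cameras differed by about 3 mm in y for both the rest and the stand. I used the wrist values, and the grasp and refit agreed with them. The lipping's height before pressing came out at 105 mm from the two fixed cameras and about 102 mm from the wrist. The first touch gave about 103.5 mm.

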